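Lock up the card cabinet

ROBOT

A 7-joint arm with a two-finger parallel gripper is mounted at the origin on the work surface. World frame = base frame: x ahead of the robot, y to its left, z up, the work surface at z = 0. Lengths are in m, angles in degrees, forces in N, time in s.
With the tool pointing down it reaches from about 0.425 to 0.875 m from the base axis. Payload 8.4 kg.
Tool frame: the origin (TCP) lies on the centre line of the jaws, within the pads' length; the fingertips stand 25 mm ahead of it and the grasp point (between the pads) lies 6 mm ahead of it; z points along the fingers, y is the direction in which the jaws open and shut (so a half turn about z gives the same grasp; the last joint's range is limited). The gripper opens to 85 mm and grips with 20 to 120 N. Pads are 22 mm wide; open, the fingers measure 114 mm over their backs; the gripper's body (76 mm by 85 mm) begins 54 mm behind the grasp point. The pads swing forward as they close: fully open they stand 13 mm farther back than shut.
Start: joints at [-74.381, 19.091, 2.286, 83.961, -0.768, 76.965, -3.352], TCP at [0.236, 0.606, 0.256] pointing down, gripper open.
Joint ranges: [-147.57, 147.57], [-21.85, 119.76], [-74.77, 79.35], [14.55, 137.4], [-85.83, 265.84], [4.83, 119.75], [-152.11, 152.11]. Speed limits (degrees/s): [127.2, 127.2, 159.86, 159.86, 180, 180, 180].

INTERFACE

Orientations are given as [roll, pitch, yaw] about the fixed x, y, z axes, in that order (R = Rz(yaw) Ry(pitch) Rx(roll)).
In Python, from plant import status, cams, r gives the robot as it stands.
- The arm moves only by the tool drive_tool, never from a script. Its argument "motion" is a list of rows, each an object of numbers: "wx", "wy", "wz": the turn, a rotation vector about the tool's x, y, z in rad; "dx", "dy", "dz": the shift along the tool's x, y, z in m; "jaw": the finger opening in m, from 0 to 0.0854. A call has 1 to 8 rows; each row shifts and turns the commanded pose from where the row before left it, along the tool's axes as they then stand; what a row does not reach is not made up. A row lasts 1/10 s, in which the tool goes at most 50 mm and 8.59 degrees, less where a joint would pass 70% of its speed; a pose out of reach is approached as far as the arm can. A call with a gripper value outside its range is refused whole. The fingers move at their own pace and stop on an object; "force" is the grip in N (left out, the last holds). Time passes only in rows, so rows that do not move let the fingers close. It gives the time, the measured TCP pose, the force and the opening at its end, in the units of the state.
- status.observe(): the state, without advancing time (a new reading comes with each control period).
- cams.camera(name): name is "scene" or "top"; returns the picture (384x512x3 uint8, red, green, blue); there is no depth.
- cams.camera_model(name): a dict with "fx", "fy", "cx", "cy" (pixels), "position" and "rotation" of the camera in the world. Camera axes: x right, y down, z forward; pixel columns grow to the right and rows downward; lengths in m; the calibration is good to about 2 mm. A picture is of the moment at which its call begins. camera_model takes no time and is no camera call.
- r.finish_job(): hands the job in, once; it reports no verdict.
The state is a dict: "time_s": time; "joint_positions": joint angles; "joint_velocities": joint speeds; "joint_efforts": joint torques, N m; "tool_pos": TCP position; "ee_rot": TCP orientation; "force": force on the tool from outside, world axes, zero at the start; "ft_torque": the same for the moment, N m; "finger_gap": finger opening in m.
Only numpy, scipy, OpenCV 4.12 (cv2) and the standard library are available. Lean on these libraries where they do the work, as an engineer would, in place of code of your own. Each camera call takes 0.05 s, during which the arm holds its last target. There are 200 camera calls.

TASK

Lock up the card cabinet: push the drawer that was left standing out fully home, then slide the lock bar by its upright post all the way across to the cabinet's left (as seen from the robot), so that its lugs stand in front of all three drawers. The bar is blocked until that drawer is home. Leave the drawer shut and the bar thrown.

Things in the scene. Friction and masses are not known exactly. Their poses are not given: they have to be found in the camera images.
- drawer_out (a joint): How far the drawer left out stands open, m: 0 home on a hard stop, 0.12 at most. It is any one of three alike drawers side by side, 155 mm apart (fronts 120 wide, 80 high, 35 mm stiles between), in a low dark-wood cabinet 500 wide, 300 deep, 125 high that faces the robot; the others are shut. Starts 55 to 85 mm out, slides level with about 2 N friction, stays where left.
- pull (a point): Centre of the left-out drawer's steel pull, a level bar 70 mm wide, 18 high, 12 thick, 75 mm above the table and 40 mm ahead of the drawer's front (34 mm free behind it). Its x axis points straight into the cabinet (the way to push the drawer home), y to the cabinet's left along its front, z up. Moves with the drawer.
- lock_bar (a joint): Lock bar travel, m: 0 unlocked (right), 0.04 thrown left on a hard stop. Flat steel bar along the cabinet's front above the drawers, 8 to 14 mm ahead of their fronts, top 125 mm above the table. Three lugs 20 wide hang down to 75 mm: before the stiles when unlocked, before the drawers when thrown. A drawer 8 mm or more out stops it within about 10 mm. Friction about 2.5 N; stays where left.
- bar_post (a point): Point on the axis of the bar's only handle, 165 mm above the table: an upright round steel post, 18 mm in diameter, from the bar's top (125 mm) up to 187 mm, over the stile right of the middle drawer when unlocked; nothing near it above the cabinet's top. Axes as for the pull: x into the cabinet, y to its left (the way to throw the bar), z up.

How it is judged (in metres and radians):
On the way, in this order (a step that is already met when the one before it is completed fails the run):
1. the drawer left out is pushed home (within 8 mm) while the bar is still unlocked (value of joint drawer_out below 0.008 m and value of joint lock_bar below 0.015 m), for 0.2 s.
2. the lock bar is thrown to the left (30 of its 40 mm or more) (value of joint lock_bar above 0.03 m), for 0.2 s.
At the end, for the whole second after the job is handed in: the drawer that was left out is home (within 10 mm) and the lock bar is thrown to the left, 30 of its 40 mm or more, and at rest (value of joint drawer_out below 0.01 m and value of joint lock_bar above 0.03 m and velocity of joint lock_bar below 0.01 m/s); the robot touches nothing.
It also fails if it takes over 40 s, if anything falls off the work surface, if the arm or the gripper's body presses on something with over 40 N, if the wrist force passes 120 N, or if a joint passes its speed limit or range.

## Working session

There is one attempt and no reset: what is moved stays moved. The work goes in short steps, Python scripts to look and compute and a tool call to move; the robot and the scene stay as the last step left them, time stands still between calls to the robot, and variables do not carry over. Pictures are saved under pics/ and viewed, about 8 in all and at most 12, crops included, and the job is handed in when it is done.

Besides the shell and the picture viewer there is one more tool, called after "Call:" in YAML: its name, and indented under it one key for each argument. drive_tool: Moves the arm, as the interface text tells. Its arguments: {"type":"object","properties":{"motion":{"type":"array","items":{"type":"object","properties":{"wx":{"type":"number"},"wy":{"type":"number"},"wz":{"type":"number"},"dx":{"type":"number"},"dy":{"type":"number"},"dz":{"type":"number"},"jaw":{"type":"number"}}}},"force":{"type":"number"}},"required":["motion"]}

```bash
ls; mkdir -p pics; python3 - <<'E'
from plant import status, cams, r
import cv2,numpy as np
print(status.observe())
for n in("scene","top"):
    im=cams.camera(n); cv2.imwrite(f"pics/{n}0.png",im[:,:,::-1]); m=cams.camera_model(n); print(n,m)
E
```

```text
pics
{'time_s': 0.0, 'joint_positions': array([-74.38286533,  19.13232615,   2.28537655,  84.01117259,
        -0.76892311,  76.96467609,  -3.3502125 ]), 'joint_velocities': array([-0.06825302, -0.09667385, -0.03154013,  0.05603153,  0.018301  ,
       -0.03851472, -0.05622479]), 'joint_efforts': array([-5.83703622e-04, -6.58559060e+01,  1.36507954e+00, -4.05554438e+01,
        1.67437980e-02,  1.26070189e-02,  1.34747364e-05]), 'tool_pos': array([0.23599847, 0.6052021 , 0.25541403]), 'ee_rot': array([-1.79907240e+02,  5.46179062e-03,  1.58698736e+02]), 'force': array([-0.21306535,  0.29321295, -0.17570488]), 'ft_torque': array([-0.04314466, -0.01304915,  0.06149609]), 'finger_gap': 0.08580196633301075}
scene {'fx': 363.08144883776987, 'fy': 363.08144883776987, 'cx': 255.136857059163, 'cy': 191.99845249012307, 'position': array([ 0.73144969, -0.44738359,  0.6262191 ]), 'rotation': array([-140.93420694,   -0.94345959,   15.15349093])}
top {'fx': 348.9059952055251, 'fy': 348.9059952055251, 'cx': 260.0384619841283, 'cy': 195.51041050221275, 'position': array([ 0.53744803, -0.05708725,  0.76707357]), 'rotation': array([-171.36120164,    0.4966305 ,  -88.34318693])}
```

View pics/scene0.png

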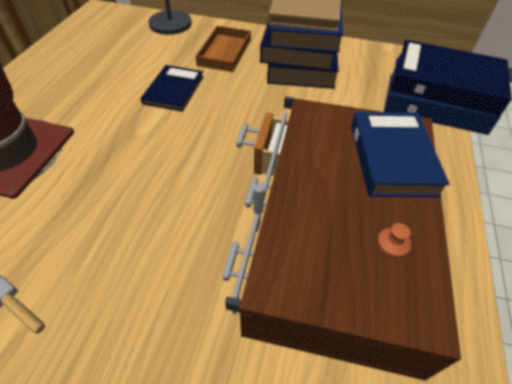

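View pics/top0.png

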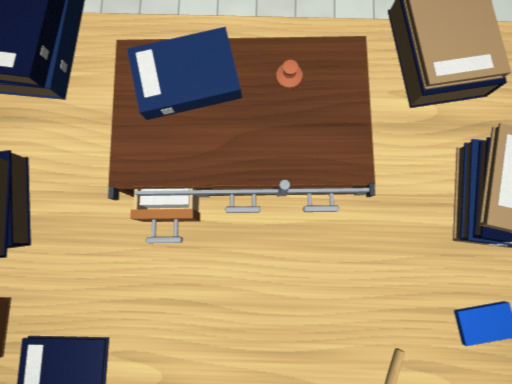

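The left drawer stands out. In the top view its pull is near (164,239) and the post top near (285,186). In the scene view the pull is near (243,135) and the post near (259,190). Next I'll take enlarged crops and triangulate.

```bash
cat > h.py <<'E'
import numpy as np,cv2
from scipy.spatial.transform import Rotation as R
from plant import status,cams,r
def ray(n,u,v):
    m=cams.camera_model(n); d=R.from_euler('xyz',m['rotation'],degrees=True).apply([(u-m['cx'])/m['fx'],(v-m['cy'])/m['fy'],1])
    return np.array(m['position']),d
def plane(n,uv,z):
    p,d=ray(n,*uv); return p+d*(z-p[2])/d[2]
def tri(a,b):
    p,d=ray('top',*a); q,e=ray('scene',*b)
    s=np.linalg.lstsq(np.c_[d,-e],q-p,rcond=None)[0]; A=p+s[0]*d;B=q+s[1]*e
    return (A+B)/2,np.linalg.norm(A-B)
E
python3 - <<'E'
from h import *
t=cv2.imread('pics/top0.png');s=cv2.imread('pics/scene0.png')
a=cv2.resize(t[170:260,100:390],None,fx=2.7,fy=2.7,interpolation=cv2.INTER_CUBIC)
b=cv2.resize(s[90:320,200:320],None,fx=2.6,fy=2.6,interpolation=cv2.INTER_CUBIC)
c=np.zeros((600,790,3),np.uint8); c[:a.shape[0],:a.shape[1]]=a
b2=cv2.resize(s[110:220,225:305],None,fx=3.2,fy=3.2,interpolation=cv2.INTER_CUBIC)
c[245:245+b2.shape[0],:b2.shape[1]]=b2
cv2.imwrite('pics/crop.png',c)
for n,im in(('top',t),('scene',s)):
    h=cv2.cvtColor(im,cv2.COLOR_BGR2HSV); m=((h[...,1]<75)&(h[...,2]>90)&(h[...,2]<200)).astype(np.uint8)
    k,l,st,ce=cv2.connectedComponentsWithStats(m)
    for i in range(1,k):
        if st[i,4]>25 and 90<ce[i][0]<400 and 90<ce[i][1]<320: print(n,st[i],ce[i].round(1))
for uv in((163.5,239),(242,210),(321,209)): print(plane('top',uv,.084))
print(plane('top',(285,185),.187))
E
```

```text
top [160 107  14   7  62] [166.9 110.4]
top [ 134  179  236   34 2137] [255.6 196.6]
top [143 188  46   1  46] [165.5 188. ]
top [146 219  36  24 362] [164.  234.7]
scene [ 223  111   64  188 1633] [253.4 212.3]
scene [368 115  51  13 232] [393.1 121. ]
scene [237 123  22  22 208] [245.2 134.7]
scene [355 129   4  10  31] [356.3 133.5]
[0.55016556 0.13735941 0.084     ]
[ 0.61119366 -0.01350101  0.084     ]
[ 0.61751272 -0.16873718  0.084     ]
[ 0.64450337 -0.09112372  0.187     ]
```

View pics/crop.png

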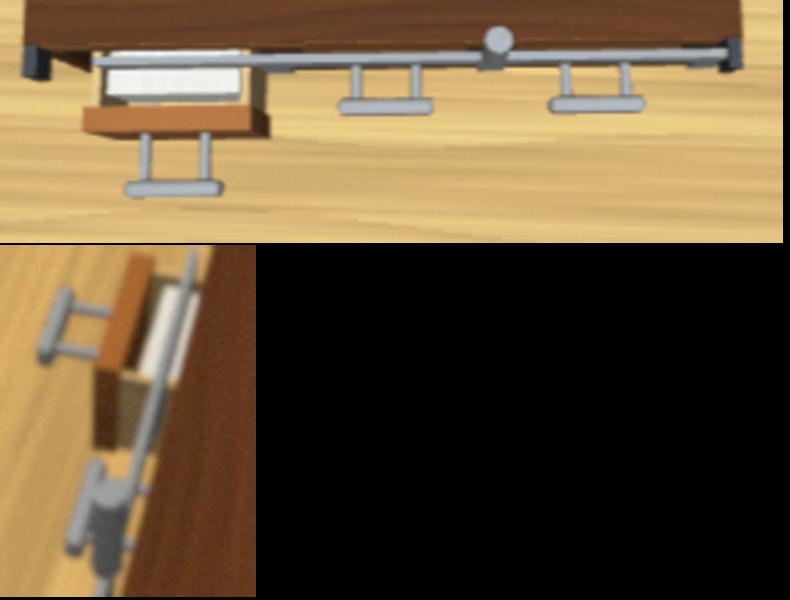

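```bash
python3 - <<'E'
from h import *
print('pull',tri((164.4,239.6),(242.5,134.7)),'post top',tri((284.4,184.4),(260,187.2)))
print('mid,right pulls',plane('top',(242.7,209.2),.084),plane('top',(320.8,208.2),.084))
print('lamp',plane('scene',(172,22),0.01),'pile top? tri-less',plane('scene',(300,84),0),plane('scene',(222,47),0.02),plane('top',(28,200),.1),plane('scene',(173,87),0))
c=R.from_euler('xyz',status.observe()['ee_rot'],degrees=True)
g=np.array([.50,.137,.20])-status.observe()['tool_pos']; print('to pre, tool axes',c.inv().apply(g))
c2=R.from_euler('xyz',[180,0,182.3],degrees=True); print(c2.inv().apply(g))
E
```

```text
pull (array([0.55083356, 0.13917487, 0.07373988]), np.float64(0.0035149335190369263)) post top (array([ 0.64783646, -0.08939431,  0.18513954]), np.float64(0.004235407841632659))
mid,right pulls [ 0.61281484 -0.01482165  0.084     ] [ 0.61908415 -0.16834033  0.084     ]
lamp [0.13041486 0.6977784  0.01      ] pile top? tri-less [0.62847445 0.4767587  0.        ] [0.35639317 0.5733865  0.02      ] [0.61734482 0.40170194 0.1       ] [0.27859344 0.35757755 0.        ]
to pre, tool axes [-0.41604688 -0.34028223  0.05602215]
[-0.24497749 -0.47846705  0.05550487]
```

Call:
drive_tool:
  motion:
    - {"dx": -0.02, "dy": -0.016, "jaw": 0}
    - {"dx": -0.038, "dy": -0.031, "jaw": 0}
    - {"dx": -0.038, "dy": -0.031, "jaw": 0}
    - {"dx": -0.038, "dy": -0.031, "jaw": 0}
    - {"dx": -0.038, "dy": -0.031, "jaw": 0}
    - {"dx": -0.038, "dy": -0.031, "jaw": 0}
    - {"dx": -0.038, "dy": -0.031, "jaw": 0}
    - {"dx": -0.038, "dy": -0.031, "jaw": 0}

```text
schema error: expected keys wx, wy, wz, dx, dy, dz, jaw
```

Call:
drive_tool:
  motion:
    - {"wz": -0.137, "jaw": 0}
    - {"wz": -0.137}
    - {"wz": -0.138}
    - {}

```text
schema error: expected keys wx, wy, wz, dx, dy, dz, jaw
```

All keys are required in each row.

Call:
drive_tool:
  motion:
    - {"dx": -0.02, "dy": -0.016, "dz": 0, "wx": 0, "wy": 0, "wz": 0, "jaw": 0}
    - {"dx": -0.038, "dy": -0.031, "dz": 0, "wx": 0, "wy": 0, "wz": 0, "jaw": 0}
    - {"dx": -0.038, "dy": -0.031, "dz": 0, "wx": 0, "wy": 0, "wz": 0, "jaw": 0}
    - {"dx": -0.038, "dy": -0.031, "dz": 0, "wx": 0, "wy": 0, "wz": 0, "jaw": 0}
    - {"dx": -0.038, "dy": -0.031, "dz": 0, "wx": 0, "wy": 0, "wz": 0, "jaw": 0}
    - {"dx": -0.038, "dy": -0.031, "dz": 0, "wx": 0, "wy": 0, "wz": 0, "jaw": 0}
    - {"dx": -0.038, "dy": -0.031, "dz": 0, "wx": 0, "wy": 0, "wz": 0, "jaw": 0}
    - {"dx": -0.038, "dy": -0.031, "dz": 0, "wx": 0, "wy": 0, "wz": 0, "jaw": 0}

```text
time_s: 0.9
tool_pos: [0.4184, 0.2825, 0.2562]
ee_rot: [-180.0, -0.0, 158.7]
force: [0.7, 1.1, -0.3]
finger_gap: 0.0004
```

Call:
drive_tool:
  motion:
    - {"dx": 0, "dy": 0, "dz": 0, "wx": 0, "wy": 0, "wz": -0.137, "jaw": 0}
    - {"dx": 0, "dy": 0, "dz": 0, "wx": 0, "wy": 0, "wz": -0.137, "jaw": 0}
    - {"dx": 0, "dy": 0, "dz": 0, "wx": 0, "wy": 0, "wz": -0.138, "jaw": 0}
    - {"dx": 0, "dy": 0, "dz": 0, "wx": 0, "wy": 0, "wz": 0, "jaw": 0}

```text
time_s: 1.3
tool_pos: [0.4178, 0.2843, 0.2561]
ee_rot: [-180.0, -0.0, -177.6]
force: [0.0, 0.6, -0.6]
finger_gap: 0.0001
```

Call:
drive_tool:
  motion:
    - {"dx": -0.02, "dy": -0.038, "dz": 0, "wx": 0, "wy": 0, "wz": 0, "jaw": 0}
    - {"dx": -0.02, "dy": -0.038, "dz": 0, "wx": 0, "wy": 0, "wz": 0, "jaw": 0}
    - {"dx": -0.02, "dy": -0.038, "dz": 0, "wx": 0, "wy": 0, "wz": 0, "jaw": 0}
    - {"dx": -0.02, "dy": -0.037, "dz": 0.02, "wx": 0, "wy": 0, "wz": 0, "jaw": 0}
    - {"dx": 0, "dy": 0, "dz": 0.04, "wx": 0, "wy": 0, "wz": 0, "jaw": 0}
    - {"dx": 0, "dy": 0, "dz": 0.04, "wx": 0, "wy": 0, "wz": 0, "jaw": 0}
    - {"dx": 0, "dy": 0, "dz": 0.04, "wx": 0, "wy": 0, "wz": 0, "jaw": 0}
    - {"dx": 0, "dy": 0, "dz": 0.031, "wx": 0, "wy": 0, "wz": 0, "jaw": 0}

```text
time_s: 2.1
tool_pos: [0.503, 0.1366, 0.083]
ee_rot: [-180.0, -0.1, -178.0]
force: [0.1, 0.7, -0.1]
finger_gap: -0.0
```

Call:
drive_tool:
  motion:
    - {"dx": 0, "dy": 0, "dz": 0, "wx": 0, "wy": 0, "wz": 0, "jaw": 0}
    - {"dx": -0.005, "dy": 0, "dz": 0, "wx": 0, "wy": 0, "wz": 0, "jaw": 0}
    - {"dx": -0.005, "dy": 0, "dz": 0, "wx": 0, "wy": 0, "wz": 0, "jaw": 0}
    - {"dx": -0.005, "dy": 0, "dz": 0, "wx": 0, "wy": 0, "wz": 0, "jaw": 0}
    - {"dx": -0.005, "dy": 0, "dz": 0, "wx": 0, "wy": 0, "wz": 0, "jaw": 0}
    - {"dx": -0.005, "dy": 0, "dz": 0, "wx": 0, "wy": 0, "wz": 0, "jaw": 0}
    - {"dx": -0.005, "dy": 0, "dz": 0, "wx": 0, "wy": 0, "wz": 0, "jaw": 0}
    - {"dx": -0.005, "dy": 0, "dz": 0, "wx": 0, "wy": 0, "wz": 0, "jaw": 0}

```text
time_s: 2.9
tool_pos: [0.539, 0.1383, 0.0853]
ee_rot: [-180.0, -0.0, -177.7]
force: [-2.5, -0.1, 1.2]
finger_gap: 0.0004
```

Call:
drive_tool:
  motion:
    - {"dx": -0.006, "dy": 0, "dz": 0, "wx": 0, "wy": 0, "wz": 0, "jaw": 0}
    - {"dx": -0.006, "dy": 0, "dz": 0, "wx": 0, "wy": 0, "wz": 0, "jaw": 0}
    - {"dx": -0.006, "dy": 0, "dz": 0, "wx": 0, "wy": 0, "wz": 0, "jaw": 0}
    - {"dx": -0.006, "dy": 0, "dz": 0, "wx": 0, "wy": 0, "wz": 0, "jaw": 0}
    - {"dx": -0.006, "dy": 0, "dz": 0, "wx": 0, "wy": 0, "wz": 0, "jaw": 0}
    - {"dx": -0.006, "dy": 0, "dz": 0, "wx": 0, "wy": 0, "wz": 0, "jaw": 0}

```text
time_s: 3.5
tool_pos: [0.5753, 0.1398, 0.0853]
ee_rot: [-180.0, -0.0, -177.7]
force: [-2.2, 0.3, 0.3]
finger_gap: 0.0004
```

Call:
drive_tool:
  motion:
    - {"dx": -0.003, "dy": 0, "dz": 0, "wx": 0, "wy": 0, "wz": 0, "jaw": 0}
    - {"dx": -0.002, "dy": 0, "dz": 0, "wx": 0, "wy": 0, "wz": 0, "jaw": 0}
    - {"dx": -0.002, "dy": 0, "dz": 0, "wx": 0, "wy": 0, "wz": 0, "jaw": 0}

```text
time_s: 3.8
tool_pos: [0.5819, 0.1401, 0.0853]
ee_rot: [-180.0, -0.0, -177.7]
force: [-2.6, 0.2, 0.4]
finger_gap: 0.0001
```

Call:
drive_tool:
  motion:
    - {"dx": -0.002, "dy": 0, "dz": 0, "wx": 0, "wy": 0, "wz": 0, "jaw": 0}
    - {"dx": -0.002, "dy": 0, "dz": 0, "wx": 0, "wy": 0, "wz": 0, "jaw": 0}
    - {"dx": -0.001, "dy": 0, "dz": 0, "wx": 0, "wy": 0, "wz": 0, "jaw": 0}
    - {"dx": -0.001, "dy": 0, "dz": 0, "wx": 0, "wy": 0, "wz": 0, "jaw": 0}

```text
time_s: 4.2
tool_pos: [0.5879, 0.1403, 0.0853]
ee_rot: [-180.0, -0.0, -177.7]
force: [-1.1, 0.4, -0.3]
finger_gap: -0.0
```

Call:
drive_tool:
  motion:
    - {"dx": -0.001, "dy": 0, "dz": 0, "wx": 0, "wy": 0, "wz": 0, "jaw": 0}
    - {"dx": -0.001, "dy": 0, "dz": 0, "wx": 0, "wy": 0, "wz": 0, "jaw": 0}
    - {"dx": -0.001, "dy": 0, "dz": 0, "wx": 0, "wy": 0, "wz": 0, "jaw": 0}

```text
time_s: 4.5
tool_pos: [0.5909, 0.1404, 0.0853]
ee_rot: [-180.0, -0.0, -177.7]
force: [-2.3, 1.6, -0.1]
finger_gap: -0.0002
```

Call:
drive_tool:
  motion:
    - {"dx": -0.001, "dy": 0, "dz": 0, "wx": 0, "wy": 0, "wz": 0, "jaw": 0}
    - {"dx": -0.001, "dy": 0, "dz": 0, "wx": 0, "wy": 0, "wz": 0, "jaw": 0}
    - {"dx": -0.001, "dy": 0, "dz": 0, "wx": 0, "wy": 0, "wz": 0, "jaw": 0}

```text
time_s: 4.8
tool_pos: [0.5916, 0.1404, 0.0852]
ee_rot: [-180.0, -0.3, -177.7]
force: [-17.7, -1.2, 14.0]
finger_gap: -0.0005
```

Call:
drive_tool:
  motion:
    - {"dx": 0, "dy": 0, "dz": 0, "wx": 0, "wy": 0, "wz": 0, "jaw": 0}
    - {"dx": 0.01, "dy": 0, "dz": 0, "wx": 0, "wy": 0, "wz": 0, "jaw": 0}
    - {"dx": 0.025, "dy": 0, "dz": 0, "wx": 0, "wy": 0, "wz": 0, "jaw": 0}
    - {"dx": 0, "dy": 0, "dz": -0.04, "wx": 0, "wy": 0, "wz": 0, "jaw": 0}
    - {"dx": 0, "dy": 0, "dz": -0.045, "wx": 0, "wy": 0, "wz": 0, "jaw": 0}
    - {"dx": 0, "dy": 0, "dz": -0.045, "wx": 0, "wy": 0, "wz": 0, "jaw": 0}
    - {"dx": 0, "dy": 0, "dz": -0.035, "wx": 0, "wy": 0, "wz": 0, "jaw": 0}
    - {"dx": 0, "dy": 0, "dz": 0, "wx": 0, "wy": 0, "wz": 0, "jaw": 0}

```text
time_s: 5.6
tool_pos: [0.5617, 0.1392, 0.2562]
ee_rot: [179.8, 0.6, -177.7]
force: [0.6, 0.1, -0.1]
finger_gap: -0.0002
```

```bash
python3 - <<'E'
from h import *
t=cams.camera('top')[:,:,::-1]
cv2.imwrite('pics/top1.png',cv2.resize(t[150:260,90:390],None,fx=2.6,fy=2.6,interpolation=cv2.INTER_CUBIC))
o=status.observe();print(o['time_s'],o['tool_pos'],o['ee_rot'])
c=R.from_euler('xyz',o['ee_rot'],degrees=True);print(c.inv().apply(np.array([.647,-.155,.165])-o['tool_pos']))
E
```

```text
5.65 [0.56052392 0.13913207 0.25328907] [ 179.87900655    0.34595784 -177.72740694]
[-0.07421014 -0.29751657  0.08811069]
```

View pics/top1.png

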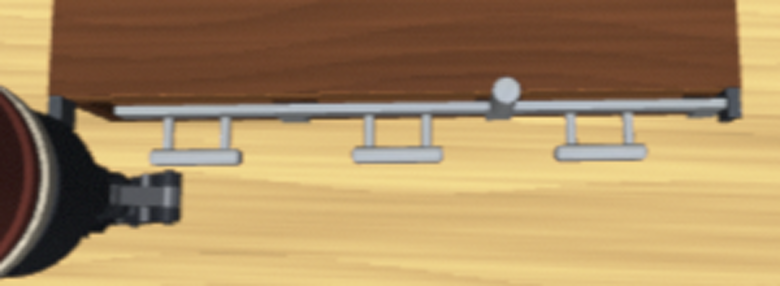

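The three pulls are in line at crop rows 157, 154 and 152, so the drawer is home. The post is unmoved at crop (505,91). Next I go to the right of the post.

Call:
drive_tool:
  motion:
    - {"dx": 0, "dy": -0.035, "dz": 0, "wx": 0, "wy": 0, "wz": 0, "jaw": 0}
    - {"dx": 0, "dy": -0.045, "dz": 0, "wx": 0, "wy": 0, "wz": 0, "jaw": 0}
    - {"dx": 0, "dy": -0.045, "dz": 0, "wx": 0, "wy": 0, "wz": 0, "jaw": 0}
    - {"dx": 0, "dy": -0.045, "dz": 0, "wx": 0, "wy": 0, "wz": 0, "jaw": 0}
    - {"dx": -0.01, "dy": -0.045, "dz": 0, "wx": 0, "wy": 0, "wz": 0, "jaw": 0}
    - {"dx": -0.02, "dy": -0.042, "dz": 0, "wx": 0, "wy": 0, "wz": 0, "jaw": 0}
    - {"dx": -0.024, "dy": -0.04, "dz": 0, "wx": 0, "wy": 0, "wz": 0, "jaw": 0}
    - {"dx": -0.02, "dy": 0, "dz": 0, "wx": 0, "wy": 0, "wz": 0, "jaw": 0}

```text
time_s: 6.45
tool_pos: [0.6439, -0.1626, 0.2492]
ee_rot: [-179.8, -0.1, -178.2]
force: [-0.3, -0.2, 0.3]
finger_gap: -0.0003
```

Call:
drive_tool:
  motion:
    - {"dx": 0, "dy": 0, "dz": 0.02, "wx": 0, "wy": 0, "wz": 0, "jaw": 0}
    - {"dx": 0, "dy": 0, "dz": 0.03, "wx": 0, "wy": 0, "wz": 0, "jaw": 0}
    - {"dx": 0, "dy": 0, "dz": 0.03, "wx": 0, "wy": 0, "wz": 0, "jaw": 0}
    - {"dx": 0, "dy": 0, "dz": 0.005, "wx": 0, "wy": 0, "wz": 0, "jaw": 0}
    - {"dx": 0, "dy": 0, "dz": 0, "wx": 0, "wy": 0, "wz": 0, "jaw": 0}

```text
time_s: 6.95
tool_pos: [0.644, -0.1547, 0.1641]
ee_rot: [-180.0, -0.1, -177.7]
force: [0.6, 0.4, 1.2]
finger_gap: -0.0002
```

Call:
drive_tool:
  motion:
    - {"dx": -0.004, "dy": 0.006, "dz": 0, "wx": 0, "wy": 0, "wz": 0, "jaw": 0}
    - {"dx": 0, "dy": 0.006, "dz": 0, "wx": 0, "wy": 0, "wz": 0, "jaw": 0}
    - {"dx": 0, "dy": 0.006, "dz": 0, "wx": 0, "wy": 0, "wz": 0, "jaw": 0}
    - {"dx": 0, "dy": 0.006, "dz": 0, "wx": 0, "wy": 0, "wz": 0, "jaw": 0}
    - {"dx": 0, "dy": 0.006, "dz": 0, "wx": 0, "wy": 0, "wz": 0, "jaw": 0}
    - {"dx": 0, "dy": 0.006, "dz": 0, "wx": 0, "wy": 0, "wz": 0, "jaw": 0}
    - {"dx": 0, "dy": 0.006, "dz": 0, "wx": 0, "wy": 0, "wz": 0, "jaw": 0}
    - {"dx": 0, "dy": 0.006, "dz": 0, "wx": 0, "wy": 0, "wz": 0, "jaw": 0}

```text
time_s: 7.75
tool_pos: [0.647, -0.1065, 0.1658]
ee_rot: [-180.0, 0.0, -177.7]
force: [1.3, -3.1, 3.8]
finger_gap: 0.0005
```

Call:
drive_tool:
  motion:
    - {"dx": 0, "dy": 0.004, "dz": 0, "wx": 0, "wy": 0, "wz": 0, "jaw": 0}
    - {"dx": 0, "dy": 0.004, "dz": 0, "wx": 0, "wy": 0, "wz": 0, "jaw": 0}
    - {"dx": 0, "dy": 0.004, "dz": 0, "wx": 0, "wy": 0, "wz": 0, "jaw": 0}

```text
time_s: 8.05
tool_pos: [0.6466, -0.0944, 0.1656]
ee_rot: [-180.0, 0.0, -177.7]
force: [0.1, -3.2, 4.9]
finger_gap: -0.0
```

Call:
drive_tool:
  motion:
    - {"dx": 0, "dy": 0.004, "dz": 0, "wx": 0, "wy": 0, "wz": 0, "jaw": 0}
    - {"dx": 0, "dy": 0.004, "dz": 0, "wx": 0, "wy": 0, "wz": 0, "jaw": 0}
    - {"dx": 0, "dy": 0.003, "dz": 0, "wx": 0, "wy": 0, "wz": 0, "jaw": 0}
    - {"dx": 0, "dy": 0.002, "dz": 0, "wx": 0, "wy": 0, "wz": 0, "jaw": 0}

```text
time_s: 8.45
tool_pos: [0.646, -0.0855, 0.1662]
ee_rot: [-179.7, 0.1, -177.9]
force: [0.1, -16.2, 7.5]
finger_gap: 0.0002
```

Call:
drive_tool:
  motion:
    - {"dx": 0, "dy": 0.002, "dz": 0, "wx": 0, "wy": 0, "wz": 0, "jaw": 0}
    - {"dx": 0, "dy": 0.002, "dz": 0, "wx": 0, "wy": 0, "wz": 0, "jaw": 0}

```text
time_s: 8.65
tool_pos: [0.6459, -0.084, 0.1669]
ee_rot: [-179.6, 0.1, -178.0]
force: [0.4, -21.6, 12.1]
finger_gap: -0.0001
```

Force has risen to about 22 N with the tool stopped. I'll back off and look to see whether that is the end stop.

Call:
drive_tool:
  motion:
    - {"dx": 0, "dy": -0.01, "dz": 0, "wx": 0, "wy": 0, "wz": 0, "jaw": 0}
    - {"dx": 0, "dy": -0.03, "dz": 0, "wx": 0, "wy": 0, "wz": 0, "jaw": 0}
    - {"dx": 0, "dy": -0.03, "dz": 0, "wx": 0, "wy": 0, "wz": 0, "jaw": 0}
    - {"dx": 0, "dy": 0, "dz": -0.045, "wx": 0, "wy": 0, "wz": 0, "jaw": 0}
    - {"dx": 0, "dy": -0.03, "dz": -0.04, "wx": 0, "wy": 0, "wz": 0, "jaw": 0}
    - {"dx": 0.03, "dy": -0.03, "dz": 0, "wx": 0, "wy": 0, "wz": 0, "jaw": 0}
    - {"dx": 0.03, "dy": -0.03, "dz": 0, "wx": 0, "wy": 0, "wz": 0, "jaw": 0}
    - {"dx": 0, "dy": 0, "dz": 0, "wx": 0, "wy": 0, "wz": 0, "jaw": 0}

```text
time_s: 9.45
tool_pos: [0.5876, -0.2457, 0.2507]
ee_rot: [-179.9, -0.1, -178.2]
force: [0.3, -0.3, 0.1]
finger_gap: -0.0001
```

```bash
python3 - <<'E'
from h import *
t=cams.camera('top')[:,:,::-1]
cv2.imwrite('pics/top2.png',cv2.resize(t[150:260,90:390],None,fx=2.6,fy=2.6,interpolation=cv2.INTER_CUBIC))
o=status.observe();print(o['time_s'],o['tool_pos'],o['force'])
for u,v in((505,91),): print(plane('top',(u/2.6+90,v/2.6+150),.187))
E
```

```text
9.5 [ 0.58985142 -0.24232759  0.25032249] [ 0.66391898  0.33847206 -0.3436321 ]
[ 0.6444679  -0.08982621  0.187     ]
```

View pics/top2.png

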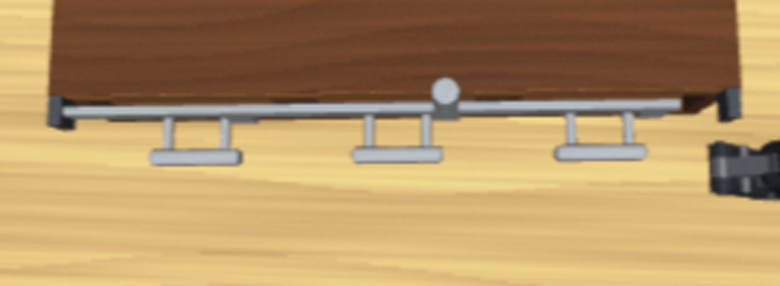

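The post moved from crop column 505 to 446, which is about 38 mm. The bar's left end now reaches the left bracket, the pulls are still in line, and the arm is clear.

```bash
python3 -c "
from h import *
print(plane('top',(446/2.6+90,91/2.6+150),.187)); print(r.finish_job())"
```

```text
[ 0.64342086 -0.05152697  0.187     ]
the job is handed in; nothing more can be done
None
```

The cabinet is locked: I pushed the left drawer home and threw the lock bar fully left, then handed the job in at about 9.5 s. The hand-in gives no verdict.

- **Drawer:** I pushed the pull with closed fingers until it stopped hard at about 18 N. The next picture showed all three pulls in line and the bar still unlocked.
- **Lock bar:** I pushed the post left until it stopped at about 22 N. In the last picture the post had moved about 38 mm (from y = -0.090 to -0.052) against a full travel of 40 mm. The bar's left end was at its left bracket and the drawer was still shut.
- **Arm:** it was clear of everything, with wrist force under 1 N.

The two camera views disagreed by about 4 mm on the pull and the post, which the pushes allowed for. My first two move calls were refused for missing keys and did not move the arm. No other check failed.

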